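Index the work plate by three crank turns and clamp it

ROBOT

A 7-joint arm with a two-finger parallel gripper is mounted at the origin on the work surface. World frame = base frame: x ahead of the robot, y to its left, z up, the work surface at z = 0. Lengths are in mm, angles in rad, forces in N, time in s.
With the tool pointing down it reaches from about 425 to 800 mm from the base axis. Payload 8.3 kg.
Tool frame: the origin (TCP) lies midway between the tips of the shut fingers; the grasp point (between the pads) lies 19 mm behind it; z points along the fingers, y is the line along which they close (so a half turn about z gives the same grasp; the last joint's range is limited). The gripper opens to 85 mm and grips with 20 to 120 N. Pads are 22 mm wide; open, the fingers measure 114 mm over their backs; the gripper's body (76 mm by 85 mm) begins 54 mm behind the grasp point. The pads swing forward as they close: fully open they stand 13 mm farther back than shut.
Start: joints at [1.237, 0.383, 0.016, 1.37, -0.006, 1.388, -0.046], TCP at [167.227, -602.194, 231.279] pointing down, gripper open.
Joint ranges: [-2.95, 2.95], [-0.25, 2.06], [-1.52, 1.56], [0.18, 2.33], [-1.44, 4.58], [0.02, 2.06], [-3.01, 3.01]. Speed limits (rad/s): [2.39, 2.39, 3.01, 3.01, 3.14, 3.14, 3.14].

INTERFACE

Orientations are given as [roll, pitch, yaw] about the fixed x, y, z axes, in that order (R = Rz(yaw) Ry(pitch) Rx(roll)).
In Python, from station import robot, optics gives the robot as it stands.
- The arm moves only by the tool play_rows, never from a script. Its argument "rows" is a list of rows, each a list of 4 numbers: the shift along the tool's x, y, z in m, then the turn about the tool's z in degrees. A call has 1 to 5 rows; each row shifts and turns the commanded pose from where the row before left it, along the tool's axes as they then stand; what a row does not reach is not made up. A row lasts 1/8 s, in which the tool goes at most 62.5 mm and 10.7 degrees, less where a joint would pass 70% of its speed; a pose out of reach is approached as far as the arm can. A call is refused whole if a number of a shift passes 0.0625 or a number of a turn 10.7, either way. A call with a gripper value outside its range is refused whole. "gripper" is the opening, from 0 (shut) to 1 (fully open), set as the call begins (left out, the last holds). The fingers move at their own pace and stop on an object; the grip force is fixed at half the most. Time passes only in rows, so rows that do not move let the fingers close. It gives the time, the measured TCP pose, the force, the opening and the grip force at its end, in the units of the state.
- robot.observe(): the state, without advancing time (a new reading comes with each control period).
- optics.capture(name): name is "scene" or "top" or "wrist"; returns the picture (420x560x3 uint8, blue, green, red); there is no depth.
- optics.calibration(name): a dict with "fovy" (degrees; the focal length in pixels is half the picture's height over the tangent of half this angle, whatever the lens; pixels are square), "cx", "cy" (the principal point, pixels), "view" (4x4, takes a point from world to camera coordinates). Camera axes: x right, y up, looking along -z (the intrinsics and any distortion apply to the point x, -y, -z); pixel columns grow to the right and rows downward; lengths in mm; the calibration is good to about 2 mm. A picture is of the moment at which its call begins: read the wrist's pose just before it. calibration takes no time and is no camera call; for the wrist camera it gives the pose at the moment of the call.
- robot.finish_job(): hands the job in; it is judged then, once.
The state is a dict: "clock": time; "joints": joint angles; "qvel": joint speeds; "joint_efforts": joint torques, N m; "position": TCP position; "orientation": TCP orientation; "wrist_force": force on the tool from outside, world axes, zero at the start; "ft_torque": the same for the moment, N m; "finger_gap": finger opening in mm; "grip_force": force on a finger pad.
Only numpy, scipy, OpenCV 4.12 (cv2) and the standard library are available. Lean on these libraries where they do the work, as an engineer would, in place of code of your own. Each camera call takes 0.05 s, during which the arm holds its last target. There are 200 camera calls.

TASK

One of the three upright containers stands in the way of the indexing table's crank: stand it somewhere clear of the crank's circle, upright on the bench, before touching the crank. Then push the crank handle gently round, without clamping it in the fingers, exactly three full turns clockwise seen from above so that it ends where it started, and only then swing the clamp lever clockwise fully home. Leave everything else on the bench where it is.

Things in the scene. Friction and masses are not known exactly. Their poses are not given: they have to be found in the camera images.
- indexer: Grey cast indexing table fixed to the bench, yaw within 0.4 rad. Origin: on the vertical crank axis, at bench height. In its own axes (mm): square gearbox 80 x 80 x 75 high under the crank, with a round hub of radius 17 up to 105 high; flat foot 25 high from x -40 to 160, y -250 to -50. Nothing on it shows the number of turns.
- work_plate (a point): Centre of the machine's round steel work plate (radius 75, up to 67 high), at bench height; at x 90, y -155 in the indexer's axes. A chuck of radius 40 on it reaches 108 high. It creeps only 4 degrees per crank turn.
- crank (a joint): Crank angle in rad, unwrapped (6.283 more per full turn), growing clockwise seen from above. 0: arm along the indexer's -y; starts between -1.75 and 1.75. Flat steel arm 20 wide, its underside 86 and top 98 above the bench, reaching 85 from the axis. Stiff: about 3 to 4 N at the handle moves it, and it stays where it is left. No stops.
- handle: Black upright grip on the crank's end, a free-turning sleeve 28 in diameter and 62 long. Origin: centre of its foot, 98 above the bench and 80 from the crank axis, so it spans 98 to 160 above the bench and sweeps out to 94 from the axis. Brittle: total contact force on it must stay below 25 N, so push it with shut fingertips near its top (low down it jams against the gripper); do not clamp it.
- lock (a joint): Clamp lever angle in rad, turning about a vertical axis, growing clockwise seen from above: 0 to 0.15 at the start (free), 1.0 at its stop (clamped). About 2 N at the ball moves it; it stays where it is left.
- lock_pivot (a point): On the clamp lever's vertical axis, at the height of its bar, 60 above the bench; at x -15, y -215 in the indexer's axes.
- lock_ball (a point): Centre of the black ball (24 diameter) at the end of the clamp lever's round steel bar (12 diameter), 85 from lock_pivot and 60 above the bench. The lever points to the indexer's -y turned 0.49 rad towards its +x when the joint is 0.
- tin: Upright round metal tin, 62 diameter, 115 high, 0.35 kg. Origin: centre of its underside. It, the jar or the punchblock stands in the crank's circle; the other two stand apart.
- jar: Upright amber jar with black cap, 58 diameter, 130 high, 0.3 kg. Origin: centre of its underside.
- punchblock: Upright square wooden punch holder, 56 x 56, 110 high (four steel punch heads 5 higher), 0.32 kg. Origin: centre of its underside; sides along its x and y.
- anvil: Bystander: steel bench block 70 x 70 x 30 high. Origin: centre of its underside.
- hammer: Bystander: hammer 200 long lying along its x axis, origin near its middle, at bench height.
- wrench: Bystander: wrench 160 long lying along its x axis, origin near its middle, at bench height.
- brush: Bystander: brush 180 long lying along its x axis, origin near its middle, at bench height.
- gaugestand: Fixed gauge stand: round foot 60 diameter, 30 high, with a post to 230 high; a gauge arm reaches 87 to its +x at 190 high. Origin: centre of its underside.
Mind the look-alikes: they are no part of the job. Leave any purple or turquoise look-alike of the jar alone.

How it is judged (in metres and radians):
On the way, in this order (a step that is already met when the one before it is completed fails the run):
1. all three containers stand upright on the bench clear of the crank's circle, with the crank not yet moved (horizontal distance between each of tin, jar, punchblock and indexer above 0.128 m and angle between each of tin, jar, punchblock's own z axis and vertical below 0.1 rad and height (world z) of each of tin, jar, punchblock below 0.006 m and linear speed of each of tin, jar, punchblock below 0.02 m/s and distance of handle from where it was at the start of the episode below 0.015 m), for 0.2 s.
2. the crank has made three full turns clockwise, the clamp still free (value of joint crank between 16.5 and 21.2 rad and distance of handle from where it was at the start of the episode below 0.018 m and value of joint lock below 0.3 rad), for 0.2 s.
3. the clamp lever is home (value of joint lock above 0.85 rad), for 0.2 s.
At the end, for the whole second after the job is handed in: the handle is within 18 mm of where it started, exactly three turns clockwise on; the clamp lever stands past 0.85 rad of its 1.0 rad; tin, jar and punchblock all stand upright (within 0.1 rad) and at rest on the bench, their centres over 128 mm from the crank axis (value of joint crank between 16.5 and 21.2 rad and distance of handle from where it was at the start of the episode below 0.018 m and value of joint lock above 0.85 rad and horizontal distance between each of tin, jar, punchblock and indexer above 0.128 m and angle between each of tin, jar, punchblock's own z axis and vertical below 0.1 rad and height (world z) of each of tin, jar, punchblock below 0.006 m and linear speed of each of tin, jar, punchblock below 0.02 m/s); the robot touches nothing.
It fails at once if more than 25 N of contact force on the crank handle (contact force between anything else and handle above 25 N).
It fails at once if a container has fallen over (angle between any of tin, jar, punchblock's own z axis and vertical above 0.6 rad).
It fails at once if more than one of the three containers was moved (distance of each of tin, jar from where it was at the start of the episode above 0.03 m or distance of each of tin, punchblock from where it was at the start of the episode above 0.03 m or distance of each of jar, punchblock from where it was at the start of the episode above 0.03 m).
It fails at once if a bystander was moved by more than 30 mm (distance of any of anvil, hammer, wrench, brush from where it was at the start of the episode above 0.03 m).
It also fails if it takes over 72 s, if anything falls off the work surface, if the arm or the gripper's body presses on something with over 40 N, if the wrist force passes 120 N, or if a joint passes its speed limit or range.

## Working session

There is one attempt and no reset: what is moved stays moved. The work goes in short steps, Python scripts to look and compute and a tool call to move; the robot and the scene stay as the last step left them, time stands still between calls to the robot, and variables do not carry over. Pictures are saved under pics/ and viewed, at most 10 in all, crops included, and the job is handed in when it is done.

Besides the shell and the picture viewer there is one more tool, called after "Emit:" as a command line: name --pt "numbers of a row" for each row, then --argument value for the rest. play_rows: Moves the arm, as the interface text tells. Its arguments: {"type":"object","properties":{"rows":{"type":"array","items":{"type":"array","items":{"type":"number"}}},"gripper":{"type":"number"}},"required":["rows"]}

```bash
mkdir -p pics; ls; python3 - <<'E'
from station import robot, optics
import cv2, numpy as np
for n in ("scene","top"):
    im=optics.capture(n); cv2.imwrite(f"pics/{n}0.png",im)
    c=optics.calibration(n); print(n,{k:(np.round(v,3).tolist() if k=="view" else v) for k,v in c.items()})
s=robot.observe(); print(s)
a=cv2.imread("pics/scene0.png");b=cv2.imread("pics/top0.png")
E
```

```text
pics
scene {'fovy': 54.22164095950645, 'cx': 283.88644950269963, 'cy': 209.06401547632782, 'view': [[-0.484, 0.875, 0.004, 238.113], [-0.559, -0.313, 0.768, 240.714], [0.673, 0.37, 0.641, -1471.95], [0.0, 0.0, 0.0, 1.0]]}
top {'fovy': 53.058430306457744, 'cx': 285.9549178048914, 'cy': 210.4975538598415, 'view': [[0.014, -1.0, 0.005, 15.976], [0.983, 0.014, 0.183, -520.626], [-0.183, 0.003, 0.983, -1273.668], [0.0, 0.0, 0.0, 1.0]]}
{'clock': 0.1, 'joints': array([ 1.2370923 ,  0.38418285,  0.0163678 ,  1.3710679 , -0.0063017 ,
        1.38820956, -0.0464878 ]), 'qvel': array([-2.41167674e-04, -2.37769630e-03, -9.38160008e-05, -1.02916225e-03,
        1.25887447e-03,  2.69528308e-04,  6.47857377e-04]), 'joint_efforts': array([ 4.26340179e-03, -6.29127145e+01,  8.48018043e-01, -3.72754240e+01,
        1.67423888e-02,  1.06329907e-02,  4.63189440e-05]), 'position': array([ 167.10699206, -601.76161515,  230.35234901]), 'orientation': array([-3.13977421e+00,  2.41143102e-05,  2.70885948e-01]), 'wrist_force': array([-0.661312  ,  0.14353235,  0.77301746]), 'ft_torque': array([-0.02962837, -0.02901409,  0.03471277]), 'grip_force': 0.0, 'finger_gap': 85.55974447371734}
```

View pics/scene0.png

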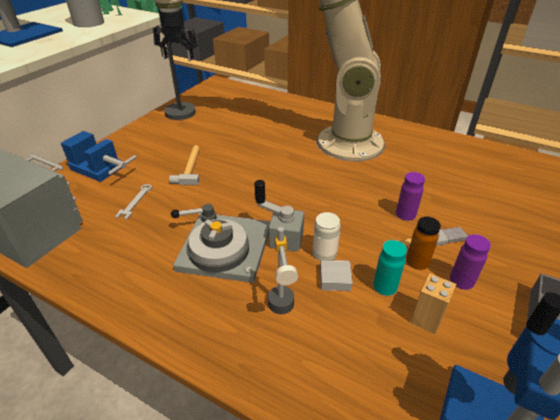

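View pics/top0.png

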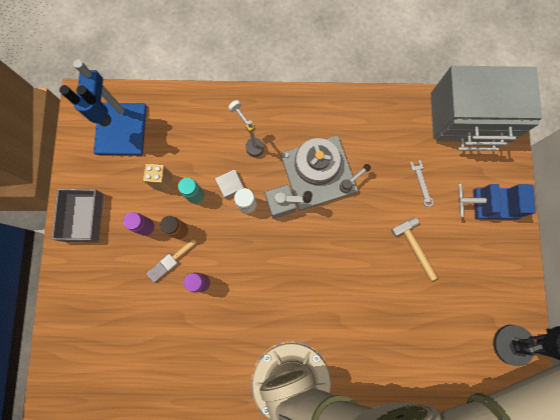

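The tin, at top (245,201) and scene (326,236), stands beside the gearbox in the crank's circle. The jar (amber with a black cap) is at top (173,227) and the punch block at top (154,173). Purple look-alikes are at top (138,224) and (197,283), and a turquoise one at (190,189). The crank handle is at about top (306,198) and scene (260,191), and the lever ball at top (367,168) and scene (175,213). Things that could be taken for the tin are the anvil at top (230,184) and the jars and look-alikes above. I choose the white/metal one at (245,201) and check it in one crop.

```bash
python3 - <<'E'
import cv2, numpy as np
b=cv2.imread("pics/top0.png")[130:230,220:380]; a=cv2.imread("pics/scene0.png")[170:300,160:360]
b=cv2.resize(b,None,fx=4,fy=4,interpolation=cv2.INTER_CUBIC)[:, :]
cv2.imwrite("pics/zt.png",cv2.resize(cv2.imread("pics/top0.png")[130:230,220:380],None,fx=5,fy=5,interpolation=cv2.INTER_CUBIC))
cv2.imwrite("pics/zs.png",cv2.resize(a,None,fx=4,fy=4,interpolation=cv2.INTER_CUBIC))
E
```

```text
(no output)
```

View pics/zt.png

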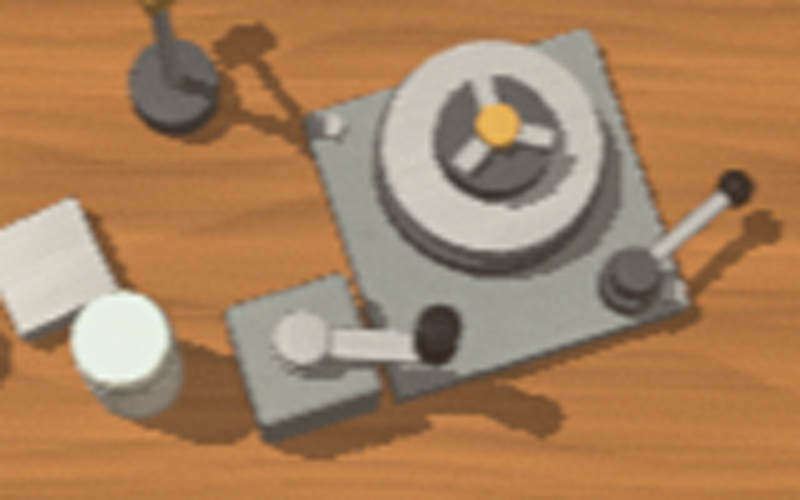

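View pics/zs.png

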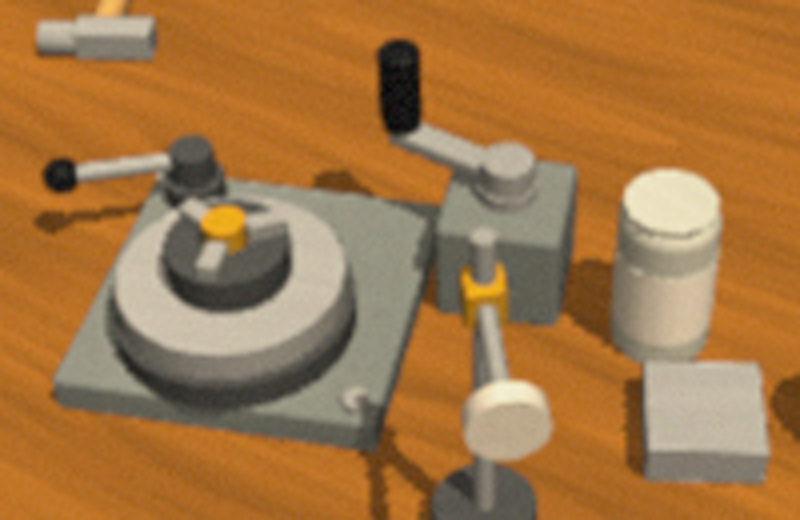

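The close-up confirms the choice: a white tin with a metal rim, top centre at top-zoom (121,337), with no purple, turquoise or amber on it. The hub top is at (302,337), the handle top at (438,325) and the lever ball at (735,187). The anvil sits at (55,265), just behind the tin. Next I triangulate the positions.

```bash
cat > h.py <<'E'
from station import robot, optics
import numpy as np, cv2
def ray(c,u,v):
    f=210/np.tan(np.radians(c["fovy"]/2)); R=c["view"][:3,:3]; t=c["view"][:3,3]
    d=R.T@np.array([(u-c["cx"])/f,-(v-c["cy"])/f,-1]); return -R.T@t,d/np.linalg.norm(d)
def plane(c,u,v,z):
    o,d=ray(c,u,v); return o+d*(z-o[2])/d[2]
def proj(c,p):
    f=210/np.tan(np.radians(c["fovy"]/2)); q=c["view"][:3,:3]@np.array(p,float)+c["view"][:3,3]
    return np.array([c["cx"]-f*q[0]/q[2], c["cy"]+f*q[1]/q[2]])
def tri(*rs):
    A=np.zeros((3,3));b=np.zeros(3)
    for o,d in rs:
        M=np.eye(3)-np.outer(d,d);A+=M;b+=M@o
    p=np.linalg.solve(A,b); return p,max(np.linalg.norm(np.cross(p-o,d)) for o,d in rs)
def blob(m,box):
    x0,y0,x1,y1=box; k=np.zeros_like(m);k[y0:y1,x0:x1]=m[y0:y1,x0:x1]
    n,l,s,c=cv2.connectedComponentsWithStats(k); i=1+np.argmax(s[1:,4]); return c[i],s[i]
E
python3 - <<'E'
from h import *
T=optics.calibration("top");S=optics.calibration("scene")
np.set_printoptions(precision=1,suppress=True)
t=cv2.imread("pics/top0.png");s=cv2.imread("pics/scene0.png")
bk=lambda im:(im.max(2)<45).astype(np.uint8)
for nm,im,bx in (("ballT",t,(360,160,375,175)),("ballS",s,(168,205,184,222)),("handT",t,(295,185,318,210)),("handS",s,(250,175,270,206))):
    print(nm,*blob(bk(im),bx))
Z=lambda x,y:(220+x/5-.4,130+y/5-.4); Y=lambda x,y:(160+x/4-.4,170+y/4-.4)
P=dict(hub=((302,337),(509,163),105),handle=((440,322),(399,50),160),ball=((735,187),(60,174),60),tin=((121,337),(671,203),115),yellow=((497,124),(223,218),115))
for k,(a,b,z) in P.items():
    p,e=tri(ray(T,*Z(*a)),ray(S,*Y(*b))); print(k,p,e,"planes",plane(T,*Z(*a),z),plane(S,*Y(*b),z))
for k,a,z in (("anvil",(50,258),30),("gauge foot",(175,82),30),("plate",(492,148),67),("pivotpost",(640,270),80)): print(k,plane(T,*Z(*a),z))
for k,a,z in (("jar",(173,224),130),("turq",(190,186),130),("purp",(137,221),130),("punch",(154,171),110),("brush",(172,260),15),("hamhead",(405,227),20)): print(k,plane(T,*a,z))
E
```

```text
Traceback (most recent call last):
  File "h.py", line 18, in blob
    n,l,s,c=cv2.connectedComponentsWithStats(k); i=1+np.argmax(s[1:,4]); return c[i],s[i]
                                                     ~~~~~~~~~^^^^^^^^^
ValueError: attempt to get argmax of an empty sequence
```

```bash
python3 - <<'E'
from h import *
T=optics.calibration("top");S=optics.calibration("scene")
np.set_printoptions(precision=1,suppress=True)
t=cv2.imread("pics/top0.png");s=cv2.imread("pics/scene0.png")
bk=lambda im:(im.max(2)<65).astype(np.uint8)
for nm,im,bx in (("ballT",t,(360,160,375,175)),("ballS",s,(168,205,184,222)),("handT",t,(295,185,318,210)),("handS",s,(250,175,270,206))):
    try: print(nm,*blob(bk(im),bx))
    except ValueError: print(nm,im[bx[1]:bx[3],bx[0]:bx[2]].max(2).min())
Z=lambda x,y:(220+x/5-.4,130+y/5-.4); Y=lambda x,y:(160+x/4-.4,170+y/4-.4)
P=dict(hub=((302,337),(509,163),105),handle=((440,322),(399,50),160),ball=((735,187),(60,174),60),tin=((121,337),(671,203),115),yellow=((497,124),(223,218),115))
for k,(a,b,z) in P.items():
    p,e=tri(ray(T,*Z(*a)),ray(S,*Y(*b))); print(k,p,e,"planes",plane(T,*Z(*a),z),plane(S,*Y(*b),z))
for k,a,z in (("anvil",(50,258),30),("gauge foot",(175,82),30),("plate",(492,148),67),("pivotpost",(640,270),80)): print(k,plane(T,*Z(*a),z))
for k,a,z in (("jar",(173,224),130),("turq",(190,186),130),("purp",(137,221),130),("punch",(154,171),110),("brush",(172,260),15),("hamhead",(405,227),20)): print(k,plane(T,*a,z))
E
```

```text
ballT [367.7 165.8] [366 165   4   3   6]
ballS [174.6 213.5] [171 210   8   8  46]
handT [307.2 197.6] [304 192   7  11  39]
handS [259.5 191.4] [255 180  10  24 202]
hub [551.9  41.8 101.4] 0.3317022438109303 planes [551.   42.1 105. ] [555.7  43.5 105. ]
handle [549.3 -38.3 158.1] 0.15807530030767025 planes [549.  -38.3 160. ] [551.4 -36.7 160. ]
ball [ 662.6 -231.3   61. ] 0.7554519552970463 planes [ 662.4 -230.9   60. ] [ 662.  -233.1   60. ]
tin [548.1 150.  111.9] 0.7684685207133904 planes [547.2 150.4 115. ] [551.7 150.5 115. ]
yellow [686.3 -76.5 108.9] 1.0014721981936914 planes [683.8 -75.1 115. ] [691.8 -72.9 115. ]
anvil [617.1 206.3  30. ]
gauge foot [737.2 129.   30. ]
plate [683.6 -75.9  67. ]
pivotpost [ 602.1 -166.7   80. ]
jar [460.1 353.  130. ]
turq [575.  309.8 130. ]
purp [467.4 458.7 130. ]
punch [625.  426.3 110. ]
brush [362.7 379.8  15. ]
hamhead [ 477.6 -357.3   20. ]
```

Indexer fit:
- **Axis and yaw:** axis (551.5, 42), yaw ≈ 0.32. The work plate and the clamp pivot agree with this.
- **Crank:** starts at about 0.35 rad, handle at (549,-38).
- **Clamp lever:** about 0.08 rad.
- **Tin:** at (548,150).

Next I write a row planner and make the first leg, turning the yaw to 90° on the way.

```bash
cat >> h.py <<'E'
def rows(p0,targets,nrow):
    """p0,targets: x,y,z(mm),yaw(deg), tool down; nrow rows per leg; prints calls of 5 rows, rounded, errors carried"""
    p=np.array(p0,float); a=p.copy(); out=[]
    for t,n in zip(targets,nrow):
        for i in range(1,n+1):
            g=a+(np.array(t,float)-a)*i/n; d=g-p; y=np.radians(p[3]); c,s=np.cos(y),np.sin(y)
            r=[round((c*d[0]+s*d[1])/1000,4),round((s*d[0]-c*d[1])/1000,4),round(-d[2]/1000,4),round(-d[3],1)]
            out.append(r); p+=[1000*(c*r[0]+s*r[1]),1000*(s*r[0]-c*r[1]),-1000*r[2],-r[3]]
        a=np.array(t,float)
    for i in range(0,len(out),5): print(str(out[i:i+5]).replace(" ",""))
    return p
def pose():
    s=robot.observe(); return [*s["position"],np.degrees(s["orientation"][2])]
E
python3 - <<'E'
from h import *
T=optics.calibration("top");print(plane(T,235,106,190),plane(T,250,127,190))
rows(pose(),[(450,-300,230,90),(548,150,185,90),(548,150,75,90)],[8,9,4])
E
```

```text
[803.35642902 177.40324539 190.        ] [739.03641112 131.53858727 190.        ]
[[np.float64(0.0442),np.float64(-0.0269),np.float64(0.0),np.float64(-9.3)],[np.float64(0.0479),np.float64(-0.0194),np.float64(0.0001),np.float64(-9.3)],[np.float64(0.0504),np.float64(-0.0114),np.float64(0.0),np.float64(-9.3)],[np.float64(0.0516),np.float64(-0.0031),np.float64(0.0001),np.float64(-9.3)],[np.float64(0.0515),np.float64(0.0053),np.float64(0.0),np.float64(-9.3)]]
[[np.float64(0.0499),np.float64(0.0136),np.float64(0.0001),np.float64(-9.4)],[np.float64(0.047),np.float64(0.0214),np.float64(0.0),np.float64(-9.3)],[np.float64(0.0429),np.float64(0.0289),np.float64(0.0001),np.float64(-9.3)],[np.float64(0.05),np.float64(0.0109),np.float64(0.005),np.float64(0.0)],[np.float64(0.05),np.float64(0.0109),np.float64(0.005),np.float64(0.0)]]
[[np.float64(0.05),np.float64(0.0109),np.float64(0.005),np.float64(0.0)],[np.float64(0.05),np.float64(0.0109),np.float64(0.005),np.float64(0.0)],[np.float64(0.05),np.float64(0.0109),np.float64(0.005),np.float64(0.0)],[np.float64(0.05),np.float64(0.0109),np.float64(0.005),np.float64(0.0)],[np.float64(0.05),np.float64(0.0109),np.float64(0.005),np.float64(0.0)]]
[[np.float64(0.05),np.float64(0.0109),np.float64(0.005),np.float64(0.0)],[np.float64(0.05),np.float64(0.0109),np.float64(0.005),np.float64(0.0)],[np.float64(-0.0),np.float64(0.0),np.float64(0.0275),np.float64(0.0)],[np.float64(-0.0),np.float64(0.0),np.float64(0.0275),np.float64(0.0)],[np.float64(-0.0),np.float64(0.0),np.float64(0.0275),np.float64(0.0)]]
[[np.float64(-0.0),np.float64(0.0),np.float64(0.0275),np.float64(0.0)]]
```

Emit:
play_rows --pt "0.044 -0.027 0 -9.3" --pt "0.048 -0.019 0 -9.3" --pt "0.05 -0.011 0 -9.3" --pt "0.052 -0.003 0 -9.3" --pt "0.052 0.005 0 -9.3" --gripper 1

```text
clock: 0.72
position: [345.2, -412.1, 231.0]
orientation: [-3.141, -0.0, 1.088]
wrist_force: [0.5, -0.8, -0.2]
finger_gap: 85.6
grip_force: 0.0
```

Emit:
play_rows --pt "0.05 0.014 0 -9.4" --pt "0.047 0.021 0 -9.3" --pt "0.043 0.029 0 -9.3" --pt "0.05 0.011 0.005 0" --pt "0.05 0.011 0.005 0"

```text
clock: 1.35
position: [472.8, -198.6, 220.7]
orientation: [-3.141, -0.001, 1.571]
wrist_force: [0.4, 0.2, 0.6]
finger_gap: 85.1
grip_force: 0.0
```

Emit:
play_rows --pt "0.05 0.011 0.005 0" --pt "0.05 0.011 0.005 0" --pt "0.05 0.011 0.005 0" --pt "0.05 0.011 0.005 0" --pt "0.05 0.011 0.005 0"

```text
clock: 1.98
position: [527.5, 51.0, 196.0]
orientation: [-3.141, 0.0, 1.571]
wrist_force: [0.5, -0.1, 1.3]
finger_gap: 85.4
grip_force: 0.0
```

Emit:
play_rows --pt "0.05 0.011 0.005 0" --pt "0.05 0.011 0.005 0" --pt "0 0 0 0"

```text
clock: 2.35
position: [548.2, 155.2, 185.5]
orientation: [-3.14, -0.003, 1.579]
wrist_force: [0.7, 0.2, 0.4]
finger_gap: 85.2
grip_force: 0.0
```

```bash
python3 - <<'E'
from h import *
np.set_printoptions(precision=1,suppress=True)
s=robot.observe();print(s["clock"],s["position"],s["orientation"],s["joints"].round(2))
c=optics.calibration("wrist");im=optics.capture("wrist");cv2.imwrite("pics/w1.png",im)
for k,p in (("tin",(548,150,115)),("hub",(551.5,42,105)),("handle",(549.3,-38.3,160))): print(k,proj(c,p))
np.save("cw1.npy",c["view"]);print(c["fovy"],c["cx"],c["cy"])
E
```

```text
2.35 [548.2 155.2 185.5] [-3.1 -0.   1.6] [ 0.2  0.4 -0.7  1.6  0.2  1.3 -0.5]
tin [274.6 236. ]
hub [277.5 338.8]
handle [274.2 462.9]
71.21814237213907 275.2366600313719 215.83000605037276
```

View pics/w1.png

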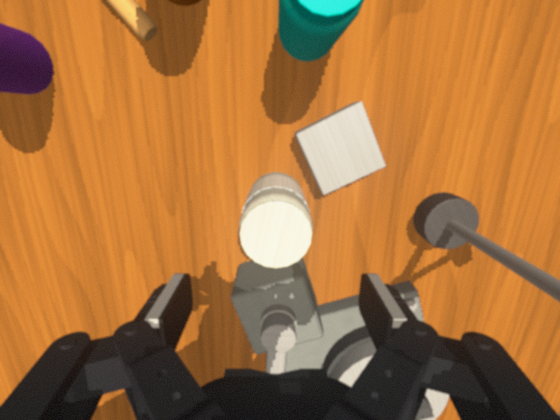

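The wrist view shows the white tin's top at (276,231), predicted (275,236), so it is confirmed within 2 mm. The jaws open along x on both sides of it, and the anvil is at (340,147), clear. Descending and gripping.

Emit:
play_rows --pt "0.001 0 0.03 0" --pt "0 0 0.03 0" --pt "0 0 0.03 0" --pt "0 0 0.02 0" --pt "0 0 0 0"

```text
clock: 3.02
position: [548.7, 149.3, 75.0]
orientation: [-3.139, 0.001, 1.57]
wrist_force: [-0.3, 0.1, 0.3]
finger_gap: 85.1
grip_force: 0.0
```

Emit:
play_rows --pt "0 0 0 0" --pt "0 0 0 0" --pt "0 0 0 0" --pt "0 0 0 0" --pt "0 0 0 0" --gripper 0.4

```text
clock: 3.65
position: [550.3, 151.0, 78.2]
orientation: [3.139, -0.0, 1.571]
wrist_force: [-3.0, -0.5, 6.8]
finger_gap: 60.0
grip_force: 65.0
```

Emit:
play_rows --pt "0 0 -0.013 0" --pt "0 0 -0.014 0" --pt "0.01 -0.02 0 0" --pt "0.014 -0.025 0 0" --pt "0.012 -0.025 0 0"

```text
clock: 4.28
position: [479.1, 187.3, 104.4]
orientation: [3.14, -0.0, 1.571]
wrist_force: [-0.1, 0.3, -2.1]
finger_gap: 59.8
grip_force: 65.9
```

Emit:
play_rows --pt "0.006 -0.01 0 0" --pt "0 0 0 0" --pt "0 0 0.012 0" --pt "0 0 0.008 0" --pt "0 0 0 0"

```text
clock: 4.9
position: [469.1, 191.9, 82.0]
orientation: [-3.139, 0.0, 1.57]
wrist_force: [-0.5, -0.6, -2.6]
finger_gap: 59.5
grip_force: 65.9
```

Emit:
play_rows --pt "0 0 0.003 0" --pt "0 0 0 0" --pt "0 0 0.001 0" --pt "0 0 0 0"

```text
clock: 5.4
position: [469.5, 192.6, 79.4]
orientation: [3.141, -0.0, 1.571]
wrist_force: [0.8, 0.0, -3.0]
finger_gap: 60.0
grip_force: 65.9
```

Emit:
play_rows --pt "0 0 0.0015 0" --pt "0 0 0 0" --pt "0 0 0.001 0" --pt "0 0 0 0"

```text
clock: 5.9
position: [469.7, 193.1, 78.1]
orientation: [3.141, -0.0, 1.571]
wrist_force: [-4.9, -1.7, 13.1]
finger_gap: 59.7
grip_force: 67.7
```

Emit:
play_rows --pt "0 0 0 0" --pt "0 0 0 0" --pt "0 0 0 0" --pt "0 0 -0.02 0" --pt "0 0 -0.05 0" --gripper 1

```text
clock: 6.52
position: [468.0, 191.7, 145.5]
orientation: [-3.137, 0.001, 1.571]
wrist_force: [0.7, 0.6, 0.3]
finger_gap: 85.2
grip_force: 0.0
```

Emit:
play_rows --pt "0 0 -0.05 0" --pt "-0.044 0.024 0 0" --pt "-0.045 0.024 0 0" --pt "-0.045 0.024 0 0" --pt "-0.044 0.023 0 0" --gripper 0

```text
clock: 7.15
position: [565.2, 12.9, 196.8]
orientation: [3.141, 0.0, 1.571]
wrist_force: [0.9, 0.9, -0.0]
finger_gap: 0.1
grip_force: 0.0
```

Emit:
play_rows --pt "-0.044 0.023 0 0" --pt "0 0 0 0" --pt "0 0 0 0"

```text
clock: 7.52
position: [587.3, -28.7, 196.5]
orientation: [-3.141, -0.001, 1.571]
wrist_force: [-0.4, 0.7, -0.1]
finger_gap: 0.2
grip_force: 0.0
```

```bash
python3 - <<'E'
from h import *
np.set_printoptions(precision=1,suppress=True)
s=robot.observe();print(s["clock"],s["position"],s["orientation"],s["finger_gap"])
a=optics.capture("scene");b=optics.capture("top")
cv2.imwrite("pics/s2.png",a);cv2.imwrite("pics/t2.png",b)
cv2.imwrite("pics/st2.png",np.vstack([cv2.resize(a[140:340,120:460],None,fx=1.7,fy=1.7),b[100:260,:].repeat(1,0)[:, :].copy() if False else cv2.resize(b[110:260,150:490],None,fx=1.7,fy=1.7)]))
E
```

```text
7.525 [587.3 -28.7 196.5] [-3.1 -0.   1.6] 0.22231783838605906
```

View pics/st2.png

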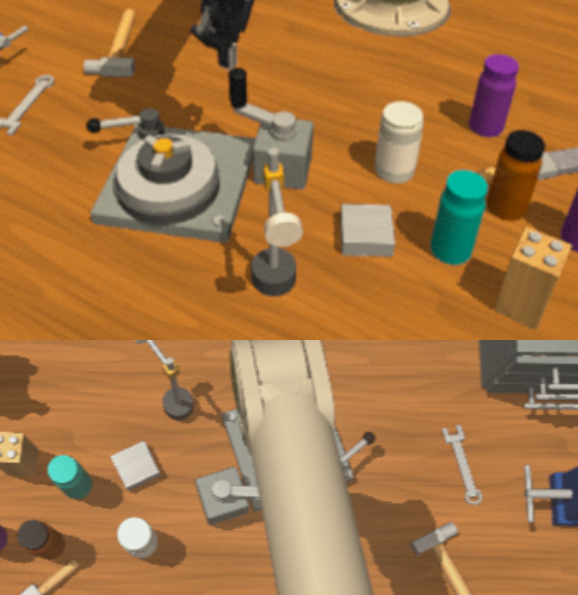

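The tin stands upright at top ≈(231,216), well clear of the circle; the handle is untouched and the shut fingertip hovers beside it. Descending, then creeping up to contact.

Emit:
play_rows --pt "-0.004 0.004 0.025 0" --pt "-0.004 0 0.031 0" --pt "0 0 0 0" --pt "0 -0.003 0 0" --pt "0 -0.003 0 0"

```text
clock: 8.25
position: [586.2, -36.6, 142.5]
orientation: [3.139, 0.0, 1.572]
wrist_force: [0.6, 0.6, -0.7]
finger_gap: -0.0
grip_force: 0.0
```

Emit:
play_rows --pt "0 -0.002 0 0" --pt "0 -0.002 0 0" --pt "0 0 0 0"

```text
clock: 8.62
position: [581.5, -37.4, 141.1]
orientation: [3.141, 0.0, 1.571]
wrist_force: [-0.3, 0.0, 0.2]
finger_gap: 0.1
grip_force: 0.0
```

Emit:
play_rows --pt "0 -0.0015 0 0" --pt "0 -0.0015 0 0" --pt "0 0 0 0"

```text
clock: 9.0
position: [578.5, -37.4, 140.8]
orientation: [-3.142, -0.0, 1.571]
wrist_force: [0.7, -0.9, -0.7]
finger_gap: -0.1
grip_force: 0.0
```

Emit:
play_rows --pt "0 -0.0015 0 0" --pt "0 -0.0015 0 0" --pt "0 0 0 0"

```text
clock: 9.38
position: [575.5, -37.4, 140.9]
orientation: [3.142, -0.0, 1.571]
wrist_force: [-0.5, 0.1, 0.3]
finger_gap: 0.2
grip_force: 0.0
```

Emit:
play_rows --pt "0 -0.0015 0 0" --pt "0 -0.0015 0 0" --pt "0 0 0 0"

```text
clock: 9.75
position: [572.8, -37.4, 141.0]
orientation: [3.141, -0.0, 1.571]
wrist_force: [3.0, 0.2, -1.0]
finger_gap: -0.1
grip_force: 1.5
```

Emit:
play_rows --pt "0 -0.0015 0 0" --pt "0 -0.0015 0 0" --pt "0 0 0 0"

```text
clock: 10.12
position: [569.5, -37.4, 140.9]
orientation: [3.142, 0.0, 1.571]
wrist_force: [2.7, -0.4, -1.3]
finger_gap: -0.1
grip_force: 1.3
```

Contact came at about x = 573.5 with 3 N, so the pusher must end at the same place after three turns. Planning the circle.

```bash
cat > circ.py <<'E'
from h import *
def circ(a0,p0,steps,C=(551.5,42),r=82):
    p=np.array(p0,float);a=a0;out=[]
    for st in steps:
        a-=st; g=np.array([C[0]+r*np.cos(a),C[1]+r*np.sin(a)]); d=np.round((g-p)/1000,3)
        out.append([float(d[1]),float(d[0]),0,0]); p+=d*1000
    for i in range(0,len(out),5): print(str(out[i:i+5]).replace(" ",""),)
    print(a,p)
E
python3 - <<'E'
from circ import *
circ(-1.348,pose()[:2],[.05,.1,.15,.2]+[.25]*26)
E
```

```text
[[-0.001,-0.004,0,0],[-0.001,-0.008,0,0],[-0.0,-0.012,0,0],[0.003,-0.016,0,0],[0.008,-0.019,0,0]]
[[0.012,-0.016,0,0],[0.016,-0.013,0,0],[0.019,-0.008,0,0],[0.02,-0.004,0,0],[0.02,0.002,0,0]]
[[0.02,0.006,0,0],[0.017,0.012,0,0],[0.013,0.015,0,0],[0.01,0.018,0,0],[0.005,0.02,0,0]]
[[-0.0,0.02,0,0],[-0.006,0.02,0,0],[-0.01,0.018,0,0],[-0.014,0.015,0,0],[-0.017,0.01,0,0]]
[[-0.02,0.007,0,0],[-0.02,0.001,0,0],[-0.02,-0.004,0,0],[-0.019,-0.009,0,0],[-0.015,-0.013,0,0]]
[[-0.012,-0.016,0,0],[-0.008,-0.019,0,0],[-0.003,-0.02,0,0],[0.003,-0.021,0,0],[0.007,-0.019,0,0]]
-8.347999999999999 [512.47313257 -30.38091917]
```

Emit:
play_rows --pt "-0.001 -0.004 0 0" --pt "-0.001 -0.008 0 0" --pt "0 -0.012 0 0" --pt "0.003 -0.016 0 0" --pt "0.008 -0.019 0 0"

```text
clock: 10.75
position: [509.3, -29.5, 140.8]
orientation: [-3.141, 0.001, 1.57]
wrist_force: [1.6, -3.1, 1.6]
finger_gap: 0.3
grip_force: 1.7
```

Emit:
play_rows --pt "0.012 -0.016 0 0" --pt "0.016 -0.013 0 0" --pt "0.019 -0.008 0 0" --pt "0.02 -0.004 0 0" --pt "0.02 0.002 0 0"

```text
clock: 11.38
position: [470.3, 59.8, 140.6]
orientation: [-3.14, 0.001, 1.572]
wrist_force: [-1.7, -3.8, -0.2]
finger_gap: -0.2
grip_force: 1.8
```

Emit:
play_rows --pt "0.02 0.006 0 0" --pt "0.017 0.012 0 0" --pt "0.013 0.015 0 0" --pt "0.01 0.018 0 0" --pt "0.005 0.02 0 0"

```text
clock: 12.0
position: [540.9, 126.6, 140.3]
orientation: [-3.138, -0.001, 1.574]
wrist_force: [-3.0, -0.4, 1.2]
finger_gap: -0.1
grip_force: 1.8
```

Emit:
play_rows --pt "0 0.02 0 0" --pt "-0.006 0.02 0 0" --pt "-0.01 0.018 0 0" --pt "-0.014 0.015 0 0" --pt "-0.017 0.01 0 0"

```text
clock: 12.62
position: [625.7, 77.7, 140.5]
orientation: [-3.141, -0.002, 1.573]
wrist_force: [0.1, 4.3, -1.9]
finger_gap: -0.1
grip_force: 1.8
```

Emit:
play_rows --pt "-0.02 0.007 0 0" --pt "-0.02 0.001 0 0" --pt "-0.02 -0.004 0 0" --pt "-0.019 -0.009 0 0" --pt "-0.015 -0.013 0 0"

```text
clock: 13.25
position: [607.2, -19.4, 141.1]
orientation: [3.14, 0.0, 1.57]
wrist_force: [2.8, 1.7, -1.9]
finger_gap: -0.1
grip_force: 1.8
```

Emit:
play_rows --pt "-0.012 -0.016 0 0" --pt "-0.008 -0.019 0 0" --pt "-0.003 -0.02 0 0" --pt "0.003 -0.021 0 0" --pt "0.007 -0.019 0 0"

```text
clock: 13.88
position: [511.6, -33.3, 141.3]
orientation: [3.14, 0.003, 1.568]
wrist_force: [1.7, -3.5, -0.3]
finger_gap: 0.1
grip_force: 1.8
```

```bash
python3 - <<'E'
from circ import *
p=pose();print(np.round(p,1)); b=optics.capture("scene");cv2.imwrite("pics/s3.png",b)
bk=(b.max(2)<65).astype(np.uint8); S=optics.calibration("scene")
a=np.arctan2(p[1]-42,p[0]-551.5)-2*np.pi;print(a)
for th in (-.25,-.3,-.36): print(th,proj(S,(551.5+80*np.cos(a+th),42+80*np.sin(a+th),129)))
circ(a,p[:2],[.25]*25)
E
```

```text
[511.6 -33.3 141.3  89.8]
-8.341284209840275
-0.25 [277.07991098 183.27367558]
-0.3 [278.56065275 183.00500902]
-0.36 [280.36109773 182.74132473]
[[0.015,-0.015,0,0],[0.015,-0.014,0,0],[0.018,-0.009,0,0],[0.02,-0.004,0,0],[0.021,0.001,0,0]]
[[0.02,0.006,0,0],[0.017,0.01,0,0],[0.014,0.015,0,0],[0.011,0.018,0,0],[0.005,0.019,0,0]]
[[0.001,0.021,0,0],[-0.005,0.02,0,0],[-0.009,0.018,0,0],[-0.013,0.015,0,0],[-0.017,0.012,0,0]]
[[-0.019,0.007,0,0],[-0.021,0.002,0,0],[-0.02,-0.003,0,0],[-0.019,-0.008,0,0],[-0.016,-0.012,0,0]]
[[-0.013,-0.017,0,0],[-0.008,-0.018,0,0],[-0.004,-0.02,0,0],[0.002,-0.021,0,0],[0.007,-0.019,0,0]]
-14.591284209840275 [515.58181721 -31.32752124]
```

Emit:
play_rows --pt "0.012 -0.016 0 0" --pt "0.015 -0.014 0 0" --pt "0.018 -0.009 0 0" --pt "0.02 -0.004 0 0" --pt "0.021 0.001 0 0"

```text
clock: 14.55
position: [469.7, 56.4, 140.9]
orientation: [-3.141, 0.001, 1.571]
wrist_force: [-1.4, -4.0, 1.4]
finger_gap: 0.3
grip_force: 1.8
```

Emit:
play_rows --pt "0.02 0.006 0 0" --pt "0.017 0.01 0 0" --pt "0.014 0.015 0 0" --pt "0.011 0.018 0 0" --pt "0.005 0.019 0 0"

```text
clock: 15.18
position: [537.1, 125.3, 140.5]
orientation: [-3.139, -0.001, 1.574]
wrist_force: [-4.4, -0.1, 1.8]
finger_gap: 0.4
grip_force: 1.8
```

Emit:
play_rows --pt "0.001 0.021 0 0" --pt "-0.005 0.02 0 0" --pt "-0.009 0.018 0 0" --pt "-0.013 0.015 0 0" --pt "-0.017 0.012 0 0"

```text
clock: 15.8
position: [624.7, 80.7, 140.7]
orientation: [-3.141, -0.002, 1.573]
wrist_force: [0.3, 3.6, -0.9]
finger_gap: -0.0
grip_force: 1.8
```

Emit:
play_rows --pt "-0.019 0.007 0 0" --pt "-0.021 0.002 0 0" --pt "-0.02 -0.003 0 0" --pt "-0.019 -0.008 0 0" --pt "-0.016 -0.012 0 0"

```text
clock: 16.42
position: [610.1, -17.2, 141.0]
orientation: [3.141, 0.0, 1.57]
wrist_force: [2.1, 2.9, -2.1]
finger_gap: 0.1
grip_force: 1.8
```

Emit:
play_rows --pt "-0.013 -0.017 0 0" --pt "-0.008 -0.018 0 0" --pt "-0.004 -0.02 0 0" --pt "0.002 -0.021 0 0" --pt "0.007 -0.019 0 0"

```text
clock: 17.05
position: [514.7, -34.6, 141.3]
orientation: [3.14, 0.003, 1.568]
wrist_force: [0.9, -2.7, 0.5]
finger_gap: -0.1
grip_force: 1.8
```

```bash
python3 - <<'E'
from circ import *
p=pose();print(np.round(p,1))
circ(-14.591,(515.6,-31.3),[.25]*20+[.2,.16,.1,.1])
E
```

```text
[514.7 -34.6 141.3  89.8]
[[0.011,-0.017,0,0],[0.015,-0.014,0,0],[0.018,-0.01,0,0],[0.02,-0.005,0,0],[0.02,0.001,0,0]]
[[0.02,0.005,0,0],[0.018,0.01,0,0],[0.015,0.014,0,0],[0.011,0.017,0,0],[0.006,0.02,0,0]]
[[0.001,0.02,0,0],[-0.004,0.02,0,0],[-0.008,0.019,0,0],[-0.013,0.015,0,0],[-0.017,0.013,0,0]]
[[-0.019,0.007,0,0],[-0.02,0.003,0,0],[-0.02,-0.002,0,0],[-0.019,-0.008,0,0],[-0.017,-0.012,0,0]]
[[-0.011,-0.012,0,0],[-0.007,-0.011,0,0],[-0.003,-0.007,0,0],[-0.003,-0.008,0,0]]
-20.151000000000003 [573.6 -37.3]
```

Emit:
play_rows --pt "0.011 -0.017 0 0" --pt "0.015 -0.014 0 0" --pt "0.018 -0.01 0 0" --pt "0.02 -0.005 0 0" --pt "0.02 0.001 0 0"

```text
clock: 17.68
position: [469.7, 53.3, 141.0]
orientation: [-3.141, 0.001, 1.571]
wrist_force: [-1.8, -3.6, 2.2]
finger_gap: 0.3
grip_force: 1.8
```

Emit:
play_rows --pt "0.02 0.005 0 0" --pt "0.018 0.01 0 0" --pt "0.015 0.014 0 0" --pt "0.011 0.017 0 0" --pt "0.006 0.02 0 0"

```text
clock: 18.3
position: [535.0, 125.2, 140.5]
orientation: [-3.139, -0.001, 1.574]
wrist_force: [-3.5, -0.7, 2.1]
finger_gap: 0.4
grip_force: 1.9
```

Emit:
play_rows --pt "0.001 0.02 0 0" --pt "-0.004 0.02 0 0" --pt "-0.008 0.019 0 0" --pt "-0.013 0.015 0 0" --pt "-0.017 0.013 0 0"

```text
clock: 18.92
position: [623.6, 82.7, 140.7]
orientation: [-3.141, -0.001, 1.573]
wrist_force: [0.3, 3.9, -1.2]
finger_gap: -0.0
grip_force: 1.8
```

Emit:
play_rows --pt "-0.019 0.007 0 0" --pt "-0.02 0.003 0 0" --pt "-0.02 -0.002 0 0" --pt "-0.019 -0.008 0 0" --pt "-0.017 -0.012 0 0"

```text
clock: 19.55
position: [611.4, -15.3, 141.0]
orientation: [3.141, 0.0, 1.57]
wrist_force: [2.1, 2.7, -1.2]
finger_gap: -0.0
grip_force: 1.9
```

Emit:
play_rows --pt "-0.011 -0.012 0 0" --pt "-0.007 -0.011 0 0" --pt "-0.003 -0.007 0 0" --pt "-0.003 -0.006 0 0" --pt "0 0 0 0"

```text
clock: 20.18
position: [575.0, -37.5, 140.9]
orientation: [-3.141, 0.0, 1.571]
wrist_force: [-0.1, -0.3, 0.4]
finger_gap: -0.2
grip_force: 0.0
```

```bash
python3 - <<'E'
from h import *
p=pose();print(np.round(p,1))
s=optics.capture("scene");cv2.imwrite("pics/s4.png",s);s0=cv2.imread("pics/scene0.png")
for im in (s0,s): print(blob((im.max(2)<65).astype(np.uint8),(253,177,268,206)))
E
```

```text
[575.  -37.5 140.9  90. ]
(array([259.48514851, 191.40594059]), array([255, 180,  10,  24, 202], dtype=int32))
(array([259.03030303, 189.72727273]), array([253, 177,  12,  27, 198], dtype=int32))
```

Emit:
play_rows --pt "0 0.005 0 0" --pt "0 0.005 0 0" --pt "0 0 -0.03 0" --pt "0 0 -0.035 0" --pt "-0.04 0.025 0 0"

```text
clock: 20.85
position: [612.5, -72.7, 210.3]
orientation: [3.135, -0.001, 1.579]
wrist_force: [1.2, -0.5, 0.4]
finger_gap: -0.0
grip_force: 0.0
```

Emit:
play_rows --pt "-0.04 0.025 0 0" --pt "-0.04 0.025 0 0" --pt "-0.04 0.024 0 0" --pt "0 0 0 0"

```text
clock: 21.35
position: [685.1, -202.2, 203.5]
orientation: [-3.139, 0.001, 1.565]
wrist_force: [-0.1, 0.2, -0.5]
finger_gap: -0.2
grip_force: 0.0
```

```bash
python3 - <<'E'
from h import *
p=pose();print(np.round(p,1))
s=optics.capture("scene");t=optics.capture("top");cv2.imwrite("pics/s5.png",s);cv2.imwrite("pics/t5.png",t);s0=cv2.imread("pics/scene0.png")
for im in (s0,s): print(blob((im.max(2)<65).astype(np.uint8),(250,175,270,206)))
for im in (s0,s): print(blob((im.max(2)<65).astype(np.uint8),(168,205,184,222)))
S=optics.calibration("scene");print(proj(S,(549.3,-38.3,129)),proj(S,(539.3,-38.3,129)))
cv2.imwrite("pics/st5.png",np.vstack([cv2.resize(s[140:300,120:420],None,fx=2,fy=2),cv2.resize(t[110:230,150:450],None,fx=2,fy=2)]))
E
```

```text
[ 685.1 -202.2  203.5   89.7]
(array([259.48514851, 191.40594059]), array([255, 180,  10,  24, 202], dtype=int32))
(array([259.72, 191.16]), array([255, 180,  10,  24, 200], dtype=int32))
(array([174.60869565, 213.45652174]), array([171, 210,   8,   8,  46], dtype=int32))
(array([174.73809524, 213.45238095]), array([171, 210,   8,   8,  42], dtype=int32))
[259.67424687 191.43251654] [261.74021416 189.34167449]
```

View pics/st5.png

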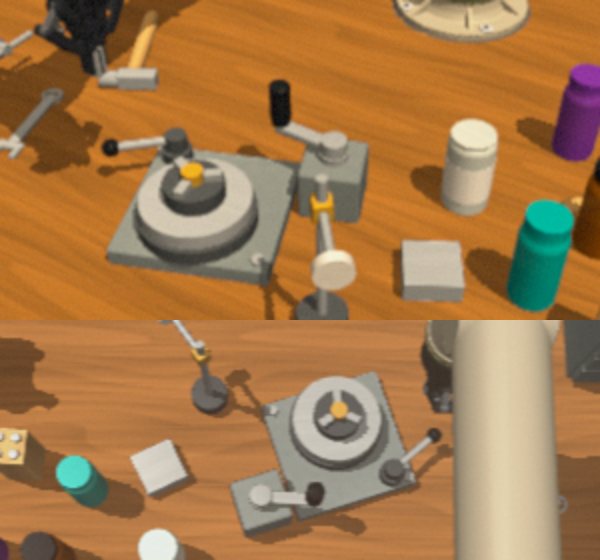

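The handle's blob is within 0.3 px (about 1 mm) of its start pixel in the scene view, the plate has crept round a little, and the lever ball is still at (175,213). Now the clamp lever: descend inside the lever, then arc clockwise.

```bash
python3 - <<'E'
from circ import *
circ(-0.37,(684,-198),[.06,.06]+[.1]*8+[.08,.06],C=(605,-167),r=85)
E
```

```text
[[-0.004,-0.002,0,0],[-0.005,-0.002,0,0],[-0.007,-0.004,0,0],[-0.007,-0.005,0,0],[-0.006,-0.006,0,0]]
[[-0.006,-0.006,0,0],[-0.005,-0.007,0,0],[-0.004,-0.008,0,0],[-0.004,-0.007,0,0],[-0.003,-0.008,0,0]]
[[-0.001,-0.007,0,0],[-0.001,-0.005,0,0]]
-1.4300000000000002 [ 617. -251.]
```

Emit:
play_rows --pt "0 0 0.05 0" --pt "0 0 0.05 0" --pt "0 0 0.04 0" --pt "0 0 0.012 0" --pt "0 0 0 0"

```text
clock: 22.08
position: [684.7, -196.3, 54.3]
orientation: [-3.141, -0.001, 1.572]
wrist_force: [0.0, 0.3, 0.3]
finger_gap: 0.1
grip_force: 0.0
```

Emit:
play_rows --pt "-0.005 -0.002 0.003 0" --pt "-0.005 -0.002 0 0" --pt "-0.006 -0.004 0 0" --pt "-0.006 -0.005 0 0" --pt "-0.006 -0.006 0 0"

```text
clock: 22.7
position: [665.7, -224.9, 51.4]
orientation: [3.141, -0.001, 1.572]
wrist_force: [-0.7, 3.4, 2.9]
finger_gap: 0.1
grip_force: 1.9
```

Emit:
play_rows --pt "-0.006 -0.006 0 0" --pt "-0.005 -0.007 0 0" --pt "-0.004 -0.008 0 0" --pt "-0.004 -0.007 0 0" --pt "0 0 0 0"

```text
clock: 23.32
position: [636.8, -246.1, 50.8]
orientation: [-3.141, 0.001, 1.569]
wrist_force: [0.5, -0.0, 0.4]
finger_gap: 0.3
grip_force: 0.0
```

Emit:
play_rows --pt "-0.003 -0.008 0 0" --pt "-0.001 -0.006 0 0" --pt "0 0 0 0"

```text
clock: 23.7
position: [623.0, -248.7, 50.8]
orientation: [-3.141, 0.0, 1.571]
wrist_force: [0.8, 1.1, -0.2]
finger_gap: 0.1
grip_force: 0.0
```

```bash
cat > lk.py <<'E'
from h import *
s=optics.capture("scene");cv2.imwrite("pics/s6.png",s);S=optics.calibration("scene")
m=(s.max(2)<65).astype(np.uint8)
n,l,st,c=cv2.connectedComponentsWithStats(m[190:240,140:220])
for i in range(1,n):
    if st[i,4]>10:
        u=c[i]+[140,190];p=plane(S,*u,60);print(u,st[i],p,np.hypot(p[0]-605,p[1]+167),"lock",-0.761-np.arctan2(p[1]+167,p[0]-605))
print(proj(S,(589,-250,60)))
E
python3 lk.py
```

```text
[173.97619048 195.38571429] [ 20   0  28  17 210] [ 604.36969707 -284.54282008   60.        ] 117.54451001634865 lock 0.8151586015175608
[207.83673469 213.06122449] [62 20 12  7 49] [ 619.37989811 -157.27732504   60.        ] 17.358337419105016 lock -1.3555252942059903
[187.4138732  196.16029526]
```

Emit:
play_rows --pt "-0.001 -0.003 0 0" --pt "-0.001 -0.003 0 0" --pt "0 -0.002 0 0"

```text
clock: 24.12
position: [615.7, -250.2, 50.9]
orientation: [3.141, -0.0, 1.571]
wrist_force: [1.3, 1.3, 0.1]
finger_gap: -0.1
grip_force: 1.0
```

Emit:
play_rows --pt "0 -0.002 0 0" --pt "0 -0.002 0 0"

```text
clock: 24.38
position: [614.5, -250.0, 51.6]
orientation: [3.135, 0.0, 1.572]
wrist_force: [16.8, -0.4, -8.7]
finger_gap: 0.0
grip_force: 7.2
```

The force rose to 17 N, so the lever is at its stop. Backing off, lifting clear and verifying.

Emit:
play_rows --pt "0 0.008 0 0" --pt "0 0.012 0 0" --pt "0 0 -0.05 0" --pt "0 0 -0.06 0" --pt "0 0 -0.05 0"

```text
clock: 25.0
position: [631.9, -250.4, 213.1]
orientation: [3.141, 0.0, 1.571]
wrist_force: [0.2, -0.2, -0.0]
finger_gap: -0.0
grip_force: 0.0
```

Emit:
play_rows --pt "-0.05 0 0 0" --pt "-0.05 0 0 0" --pt "-0.05 0 0 0" --pt "0 0 0 0" --pt "0 0 0 0"

```text
clock: 25.62
position: [631.8, -400.0, 210.1]
orientation: [-3.141, -0.001, 1.571]
wrist_force: [0.4, 0.5, -0.1]
finger_gap: -0.2
grip_force: 0.0
```

```bash
python3 lk.py; python3 - <<'E'
from h import *
s=cv2.imread("pics/s6.png");t=optics.capture("top");s0=cv2.imread("pics/scene0.png")
for im in (s0,s): print(blob((im.max(2)<65).astype(np.uint8),(250,175,270,206)))
cv2.imwrite("pics/st6.png",np.vstack([cv2.resize(s[140:340,120:500],None,fx=1.5,fy=1.5),cv2.resize(t[110:290,100:480],None,fx=1.5,fy=1.5)]))
st=robot.observe();print(st["clock"],st["position"],st["wrist_force"],np.abs(st["qvel"]).max())
E
```

```text
[185.78571429 196.57142857] [43  4  7  7 28] [ 592.62757816 -252.72583546   60.        ] 86.61406171828354 lock 0.953132049248013
[207.06382979 212.95744681] [62 20 12  7 47] [ 620.03027739 -159.29917687   60.        ] 16.888218235916455 lock -1.2344819136907712
[187.4138732  196.16029526]
(array([259.48514851, 191.40594059]), array([255, 180,  10,  24, 202], dtype=int32))
(array([259.72139303, 191.10447761]), array([255, 180,  10,  24, 201], dtype=int32))
25.725 [ 632.34940247 -398.64950674  210.83012969] [ 0.22764731 -0.10864775 -0.39120089] 0.00902606252185533
```

View pics/st6.png

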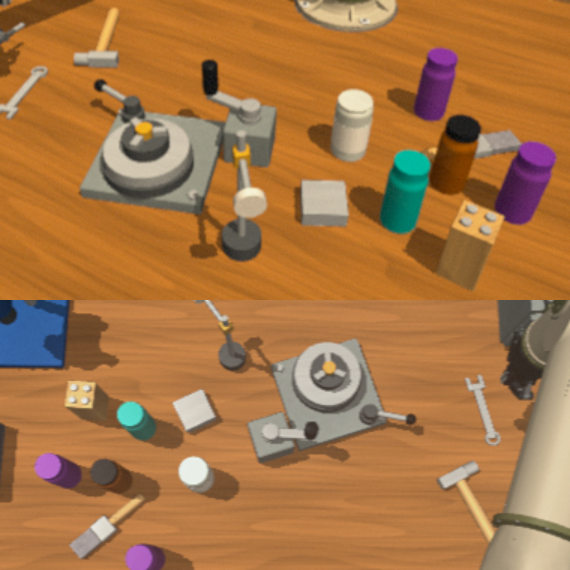

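All in place: the lever ball is at scene (186,197), lock ≈ 0.95 to 1.0. The handle is on its start pixel, the tin is upright and clear, and the bystanders are unmoved. Handing in.

```bash
python3 -c "
from station import robot
print(robot.finish_job())"
```

```text
the job is handed in; nothing more can be done
None
```

The job is handed in with no verdict returned: the tin stands upright at about (470, 193) mm, clear of the crank's circle; the crank made three clockwise turns and ended within about 1 mm of its start; and the clamp lever is at its stop (about 0.95 rad by camera).

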